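# Lap the face of a box section on a sprung bed

## Task

Lay the steel box section flat on the fixture's sprung bed and slide the jaw home so that the section is held between jaw and fixed stop. Then take the lapping block and, with its sole flat and lengthwise on the section, rub the whole length in one unbroken stroke from the jaw end to the stop end, pressing steadily so that the bed stays about halfway down its 14 mm travel: never let up on the way and never bottom it out. Finally stand the block back in its tray, leave the section held in the fixture, and do not disturb the other things on the bench.

Things in the scene. Friction and masses are not known exactly. Their poses are not given: they have to be found in the camera images.
- fixture: Lapping fixture screwed to the bench: green base 270 x 90 mm, 22 mm high, carrying a sprung steel bed. Origin on the bench under the middle of the nest. x = long axis: the fixed stop is at the +x end, the sliding jaw (with the upright post) at the -x end; z up. The long axis lies across the bench, within 0.3 rad of the world y axis, with the jaw end to the right as the robot sees it (-y). It does not move, but where it stands and its yaw vary.
- nest (a point): Middle of the nest, on the bed's top face, 60 mm above the bench with the bed up (it sinks with the bed); axes as the fixture. The nest is the flat bed (66 mm wide) between the fixed stop (face at x = +80 mm, 12 mm high above the bed) and the sliding jaw (face at x = -110 mm + jaw value, 12 mm high). Four side lips 8 mm high at x = 40 to 70 and -40 to -70 mm leave 52 mm between them in y; between x = -40 and +40 mm there are no lips.
- bed (a joint): How far the sprung bed is pushed down, m: 0 = up, 0.014 = bottomed out. It slides only vertically. With the box section on it, it stays up (or almost); more downward load sinks it 1 mm for each 1.2 N after the first 1 to 3 N, so half travel (7 mm) is about 10 N, the block's own 3 to 4 N included.
- jaw (a joint): Travel of the sliding jaw along the fixture's x towards the fixed stop, m: starts near 0 (open); 0.030 when it is hard against the 160 mm box section that lies against the fixed stop; end of travel 0.034. It slides stiffly (about 4 N, plus some 3 N to push the section along) and stays where it is left.
- post (a point): Centre of the top of the upright steel post on the jaw: 12 mm along x, 26 mm along y, top 52 mm above the bed's face; the jaw's face is 16 mm ahead of it (+x). Push or pinch the post to slide the jaw.
- tube: The work: steel box section (rectangular hollow bar), 160 mm long (x) x 40 mm wide (y) x 20 mm high (z), 0.4 to 0.6 kg, lying flat on the bench beside the fixture, left or right. Origin: centre of its underside. Either way round is right.
- block: Lapping block: dark steel sole 70 x 50 x 14 mm with a wooden grip ridge on top, 60 mm long (x), 24 mm wide (y), reaching 56 mm above the sole's underside, 0.3 to 0.4 kg. Origin: centre of the sole's underside. x along sole and ridge. It starts in its tray.
- tray: Shallow plywood tray fixed to the bench, 140 (x) x 110 (y) mm outside, 14 mm high, walls and floor 5 mm. Origin: under its centre; the floor's top is 5 mm above it. It lies on the other side of the fixture from the box section.
- pot: Bystander: white pot of marker pens, 88 mm across, about 95 mm high; origin under its centre.
- tin: Bystander: steel can, 74 mm across, 100 mm high; origin under its centre.
- hammer: Bystander: hammer lying beyond the fixture; origin under its middle.
- offcut: Bystander: short angle-iron offcut, 60 x 40 x 40 mm; origin under the middle of its flat leg.
- square: Bystander: steel try square, stock 90 mm, blade 120 mm, lying flat, 16 mm high; origin under the middle of the stock.
- jar: Bystander: amber glass jar, 60 mm across, 85 mm high; origin under its centre.
There are look-alikes about, which are no part of the job. What is shaped like the block but blue is not meant.

How it is judged:
By the outcome, as a careful person would: the job done as asked, in the order asked, and still so for the second after the job is handed in, with the robot touching nothing.
It also fails if it takes over 72 s, if anything falls off the work surface, if the arm or the gripper's body presses on something with over 40 N, if the wrist force passes 120 N, or if a joint passes its speed limit or range.

## Robot

A 7-joint arm with a two-finger parallel gripper is mounted at the origin on the work surface. World frame = base frame: x ahead of the robot, y to its left, z up, the work surface at z = 0. Lengths are in m, angles in rad, forces in N, time in s.
With the tool pointing down it reaches from about 0.4 to 0.85 m from the base axis. Payload 4.5 kg.
Tool frame: the origin (TCP) lies at the very end of the fingers, on their centre line; the grasp point (between the pads) lies 19 mm behind it (r.grip_point_offset is the distance from the TCP to the grasp point, in m); z points along the fingers, y is the line along which they close (so a half turn about z gives the same grasp; the last joint's range is limited). The gripper opens to 88 mm and grips with 3 to 60 N. Pads are 18 mm wide; open, the fingers measure 123 mm over their backs; the gripper's body (75 mm by 187 mm) begins 45 mm behind the grasp point.
Start: joints at [1.329, 0.689, -0.195, 1.565, 0.157, 0.902, -0.215], TCP at [0.17, -0.601, 0.239] pointing down, gripper open.
Joint ranges: [-3.01, 3.01], [-0.46, 2.08], [-1.47, 1.51], [0.13, 2.56], [-1, 4.14], [0.04, 2.09], [-2.66, 2.66]. Speed limits (rad/s): [2.57, 2.57, 3.14, 3.14, 3.14, 3.14, 3.14].

## Interface

Orientations are given as a unit quaternion [x, y, z, w].
In Python, from plant import r gives the robot as it stands.
- The arm moves only by the tool carry_out, never from a script. Its argument "rows" is a list of rows, each a list of 3 entries, a list of its own where there are three numbers: the shift along the tool's x, y, z in cm, then the turn, a rotation vector about the tool's x, y, z in degrees, then the closure, from 0 (fully open) to 1 (shut). A call has 1 to 12 rows; each row is the pose to reach, as a shift and turn from the pose commanded when the call began, along the tool's axes at that moment; what a row does not reach only later rows make up. A row lasts 1/10 s, in which the tool goes at most 50 mm and 8.59 degrees, less where a joint would pass 70% of its speed; a pose out of reach is approached as far as the arm can. A call with a gripper value outside its range is refused whole. The fingers move at their own pace and stop on an object; "newtons" is the grip in N (left out, the last holds). Time passes only in rows, so rows that repeat a pose let the fingers close. It gives the time, the measured TCP pose, the force, the opening and the grip force at its end, in the units of the state.
- r.get_state(): the state, without advancing time (a new reading comes with each control period).
- r.snapshot(name): name is "scene" or "top" or "wrist"; returns a dict with "image" (384x512x3 uint8, red, green, blue), "fx", "fy", "cx", "cy" (pixels), "pose" (4x4, takes a point from camera to world coordinates). Camera axes: x right, y up, looking along -z (the intrinsics and any distortion apply to the point x, -y, -z); pixel columns grow to the right and rows downward; lengths in m; the calibration is good to about 2 mm. A picture is of the moment at which its call begins. There is no depth.
- r.finish_job(): hands the job in; it is judged then, once.
The state is a dict: "clock": time; "q": joint angles; "qd": joint speeds; "joint_torque": joint torques, N m; "tool_pos": TCP position; "eef_rot": TCP orientation; "contact_force": force on the tool from outside, world axes, zero at the start; "moment": the same for the moment, N m; "opening": opening from 0.0 (shut) to 1.0 (fully open); "finger_force": force on a finger pad.
Only numpy, scipy, OpenCV 4.12 (cv2) and the standard library are available. Lean on these libraries where they do the work, as an engineer would, in place of code of your own. Each camera call takes 0.05 s, during which the arm holds its last target. There are 200 camera calls.

## Working session

There is one attempt and no reset: what is moved stays moved. The work goes in short steps, Python scripts to look and compute and a tool call to move; the robot and the scene stay as the last step left them, time stands still between calls to the robot, and variables do not carry over. Pictures are saved under pics/ and viewed, at most 10 in all, crops included, and the job is handed in when it is done.

Besides the shell and the picture viewer there is one more tool, called after "Request:" as a command line: name --argument value ..., lists and objects as JSON in quotes. carry_out: Moves the arm, as the interface text tells. Its arguments: {"type":"object","properties":{"rows":{"type":"array"},"newtons":{"type":"number"}},"required":["rows"]}

```bash
mkdir -p pics; ls
cat > h.py <<'E'
import numpy as np, cv2
from plant import r
from scipy.spatial.transform import Rotation as R
def snap(n,f):
    s=r.snapshot(n); cv2.imwrite(f'pics/{f}.png',cv2.cvtColor(s['image'],cv2.COLOR_RGB2BGR)); 
    np.savez(f'pics/{f}.npz',**{k:s[k] for k in ('image','fx','fy','cx','cy','pose')}); 
    return s
def px2w(s,u,v,z):
    d=np.array([(u-s['cx'])/s['fx'],-(v-s['cy'])/s['fy'],-1.]); P=np.array(s['pose'])
    d=P[:3,:3]@d; o=P[:3,3]; return o+d*(z-o[2])/d[2]
def w2px(s,p):
    P=np.array(s['pose']); c=P[:3,:3].T@(np.array(p)-P[:3,3]); return s['cx']+s['fx']*c[0]/-c[2], s['cy']+s['fy']*c[1]/c[2]
def load(f): return dict(np.load(f'pics/{f}.npz'))
E
python3 - <<'E'
from h import *
a=snap('scene','scene0'); b=snap('top','top0')
for s in (a,b): print({k:v for k,v in s.items() if k!='image'})
im=cv2.imread('pics/top0.png'); cv2.imwrite('pics/top0b.png',cv2.resize(im,(800,600),interpolation=cv2.INTER_CUBIC))
s=r.get_state();print(s['tool_pos'],s['eef_rot'],s['clock'])
E
```

```text
pics
{'fx': 354.2175942349237, 'fy': 354.2175942349237, 'cx': 257.791278595042, 'cy': 191.34547355180158, 'pose': array([[-0.85291745, -0.37067528,  0.36760258,  0.91937015],
       [ 0.52201815, -0.61282352,  0.593249  ,  0.53916751],
       [ 0.00537277,  0.69788765,  0.7161871 ,  0.77718474],
       [ 0.        ,  0.        ,  0.        ,  1.        ]])}
{'fx': 404.1789916834023, 'fy': 404.1789916834023, 'cx': 255.150808563489, 'cy': 190.93396916282063, 'pose': array([[-2.49085284e-02,  9.81420442e-01, -1.90245845e-01,
         3.66187928e-01],
       [-9.99674302e-01, -2.55103788e-02, -7.14819767e-04,
        -4.51690715e-02],
       [-5.55478231e-03,  1.90166077e-01,  9.81736221e-01,
         1.15431684e+00],
       [ 0.00000000e+00,  0.00000000e+00,  0.00000000e+00,
         1.00000000e+00]])}
[ 0.17000738 -0.60082062  0.2379691 ] [ 9.90500949e-01  1.37503182e-01 -1.68707363e-04 -8.46802740e-04] 0.1
```

View pics/top0b.png

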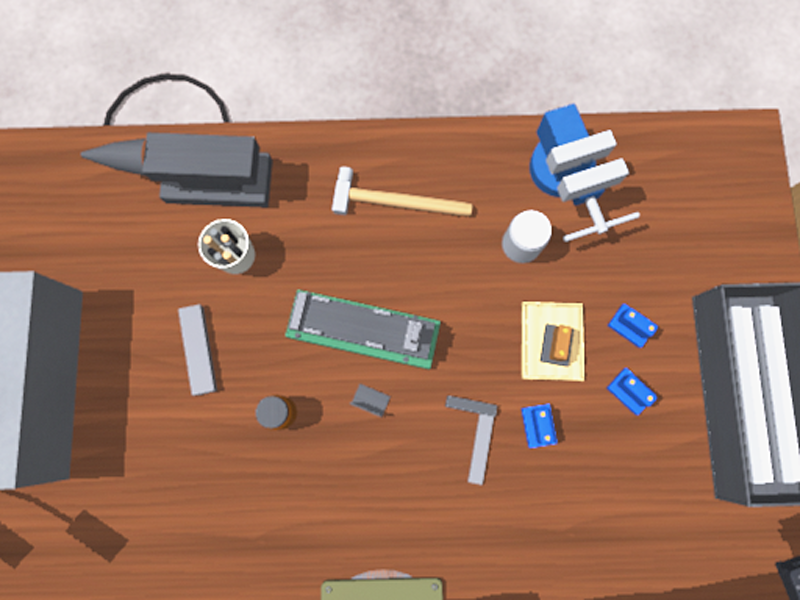

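View pics/scene0.png

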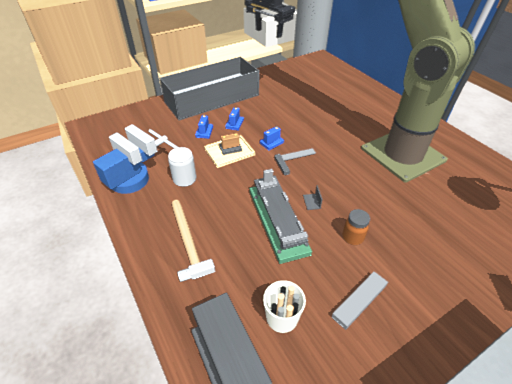

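Top picture (800x600): the tube is the grey bar at (198,350), the fixture at (363,328) with its post end right at (413,333), and the tray at (553,341). Block candidates: the wood-ridged one in the tray at (558,343), and blue ones at (540,426), (633,325) and (633,391). The wooden one in the tray fits the description; I'll confirm it in a crop and measure there.

Run:
```python
from h import *
im=cv2.imread('pics/top0.png'); f=lambda a:cv2.resize(a,None,fx=4,fy=4,interpolation=cv2.INTER_CUBIC)
c=np.zeros((600,800,3),np.uint8); c[:320]=f(im[180:260,105:305]); c[320:,:400]=f(im[190:260,325:425]); cv2.imwrite('pics/crop1.png',c)
```

```text
(no output)
```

View pics/crop1.png

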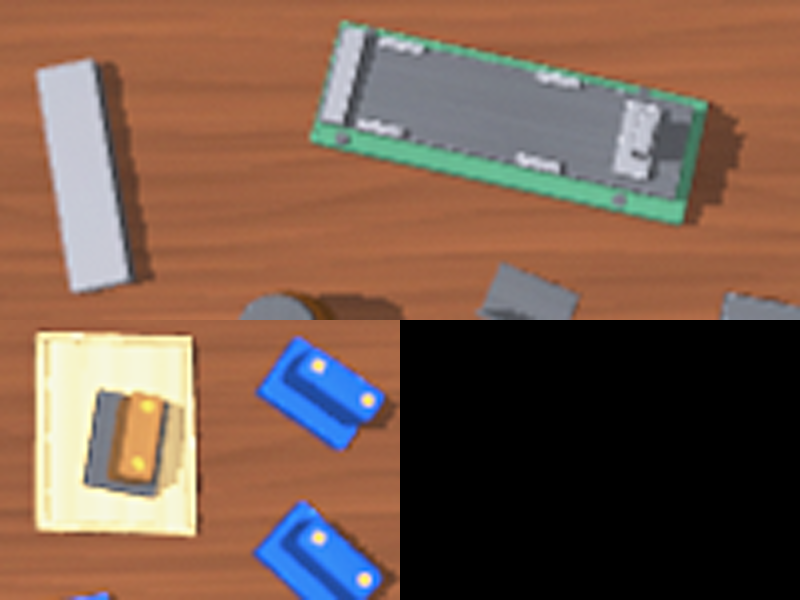

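Run:
```python
from h import *
s=load('top0')
def pts(l,z,o,y0=0): return np.array([px2w(s,(u+.5)/4-.5+o[0],(v-y0+.5)/4-.5+o[1],z) for u,v in l])
def rep(n,p):
    e=[np.linalg.norm(p[(i+1)%4]-p[i])*1e3 for i in range(4)]
    a=[np.degrees(np.arctan2(*(p[(i+1)%4]-p[i])[[1,0]])) for i in range(4)]
    print(n,p.mean(0).round(4),np.round(e,0),np.round(a,1))
A=(105,180);B=(325,190)
rep('tube',pts([(37,72),(95,60),(132,280),(76,293)],.02,A))
rep('base',pts([(343,22),(707,100),(683,223),(310,142)],.022,A))
rep('stop',pts([(345,26),(369,30),(350,127),(322,122)],.072,A))
rep('block ridge',pts([(130,392),(166,395),(153,482),(118,478)],.061,B,320))
rep('sole',pts([(98,390),(170,398),(158,497),(84,487)],.019,B,320))
rep('tray',pts([(37,332),(193,336),(197,536),(37,530)],.014,B,320))
print(pts([(645,100),(640,170)],.112,A))
```

```text
tube [0.5025 0.3226 0.02  ] [ 42. 160.  40. 161.] [ -79.5 -168.7  101.7   12.1]
base [0.5327 0.0222 0.022 ] [266.  89. 269.  89.] [-103.7  167.    76.3  -14.9]
stop [0.5592 0.1299 0.072 ] [17. 68. 19. 68.] [-101.1  169.2   78.4  -13. ]
block ridge [ 0.4937 -0.3272  0.061 ] [25. 60. 24. 60.] [-96.3 167.3  82.  -12. ]
sole [ 0.4945 -0.3277  0.019 ] [51. 71. 52. 70.] [-97.9 168.8  80.8 -12. ]
tray [ 0.5027 -0.3213  0.014 ] [112. 142. 112. 141.] [-93.  176.5  86.4  -3.5]
[[ 0.53106934 -0.07147752  0.112     ]
 [ 0.48534537 -0.06687163  0.112     ]]
```

Confirmed: the wood-ridged block in the tray (crop 127,440) is the one meant. All measured sizes match: tube 160x41, base 268x89, sole 70x51, ridge 60x25. The nest comes out at about (0.538, 0.0435), yaw about 76.5°. Moving above the tube.

Request:
carry_out --rows '[[[40,-20,0],[0,0,0],0],[[40,-20,0],[0,0,0],0],[[40,-20,0],[0,0,0],0],[[40,-20,0],[0,0,0],0],[[40,-20,0],[0,0,0],0],[[40,-20,0],[0,0,0],0],[[40,-20,0],[0,0,0],0],[[57,-80,4],[0,0,4],0],[[57,-80,4],[0,0,4],0],[[57,-80,4],[0,0,4],0],[[57,-80,4],[0,0,4],0],[[57,-80,4],[0,0,4],0]]'

```text
clock: 1.3
tool_pos: [0.4545, -0.1154, 0.2241]
eef_rot: [0.995, 0.103, -0.0, -0.0]
contact_force: [-0.1, -0.1, -0.2]
opening: 1.001
finger_force: 0.0
```

```bash
cat >> h.py <<'E'
def goal(x,y,z,yaw,p=None,q=None):
    "shift cm / turn deg in tool axes to put TCP at x,y,z, pointing down, tool x at yaw deg"
    s=r.get_state(); p=s['tool_pos'] if p is None else p; M=R.from_quat(s['eef_rot'] if q is None else q)
    d=M.inv().apply(np.array([x,y,z])-p)*100
    T=R.from_euler('z',yaw,degrees=True)*R.from_euler('x',180,degrees=True)
    print('shift',d.round(2),'turn',np.degrees((M.inv()*T).as_rotvec()).round(2))
def st():
    s=r.get_state(); X=R.from_quat(s['eef_rot']).as_matrix()
    print('t',round(s['clock'],2),'tcp',np.round(s['tool_pos'],4),'yaw',np.degrees(np.arctan2(X[1,0],X[0,0])).round(2),'z',X[:,2].round(4),'F',np.round(s['contact_force'],1),'open',round(s['opening'],3),'ff',s['finger_force'],'q',np.round(s['q'],2))
E
python3 -c "
from h import *
st();goal(.5025,.3226,.2,11.7)"
```

```text
t 1.3 tcp [ 0.4545 -0.1154  0.2241] yaw 11.79 z [-2.e-04  0.e+00 -1.e+00] F [-0.1 -0.1 -0.2] open 1.001 ff 0.0 q [ 0.22  0.51 -0.11  2.04  0.09  0.59 -1.32]
shift [ 13.64 -41.89   2.41] turn [-0.    0.01  0.09]
```

Request:
carry_out --rows '[[[13.6,-41.9,4],[0,0,0],0],[[13.6,-41.9,4],[0,0,0],0],[[13.6,-41.9,4],[0,0,0],0],[[13.6,-41.9,4],[0,0,0],0],[[13.6,-41.9,4],[0,0,0],0],[[13.6,-41.9,4],[0,0,0],0],[[13.6,-41.9,4],[0,0,0],0],[[13.6,-41.9,4],[0,0,0],0],[[13.6,-41.9,4],[0,0,0],0],[[13.6,-41.9,4],[0,0,0],0],[[13.6,-41.9,4],[0,0,0],0]]'

```text
clock: 2.4
tool_pos: [0.5014, 0.3212, 0.1835]
eef_rot: [0.995, 0.104, -0.001, 0.0]
contact_force: [0.2, -0.2, 0.3]
opening: 1.002
finger_force: 0.0
```

```bash
python3 -c "
from h import *
st();s=snap('wrist','w1');
# overlay predicted tube top
c=np.array([.5025,.3226]);a=np.radians(11.7);X=np.array([np.cos(a),np.sin(a)]);Y=np.array([-X[1],X[0]])
P=[w2px(s,[*(c+X*i*.08+Y*j*.02),.02]) for i,j in((1,1),(1,-1),(-1,-1),(-1,1))];print(np.round(P))
im=cv2.imread('pics/w1.png');cv2.polylines(im,[np.int32(P)],True,(0,0,255),1);cv2.imwrite('pics/w1o.png',im)
"
```

```text
t 2.4 tcp [0.5014 0.3212 0.1835] yaw 11.93 z [-0.0011 -0.001  -1.    ] F [ 0.2 -0.2  0.3] open 1.002 ff 0.0 q [-0.64  0.72 -0.01  1.72  0.01  0.71 -2.02]
[[235.  97.]
 [274.  97.]
 [271. 237.]
 [237. 237.]]
```

View pics/w1o.png

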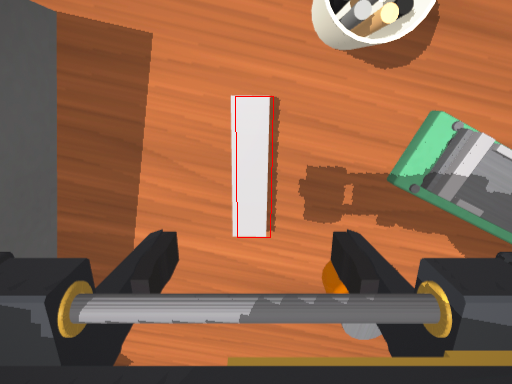

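```bash
python3 -c "
from h import *
s=load('top0');p=px2w(s,272/1.5625,410/1.5625,.085);print(p)
a=np.radians(11.9);d=p[:2]-np.array([.502,.325]);print(d@[np.cos(a),np.sin(a)],d@[-np.sin(a),np.cos(a)])
for n,u,v,z in(('pot',224,243,.095),('tin',530,229,.1)):print(n,px2w(s,u/1.5625,v/1.5625,z))
s=load('w1');print(px2w(s,251,167,.02),px2w(s,270,237,.02),px2w(s,232,237,.02),px2w(s,232,97,.02),px2w(s,271,97,.02))
goal(.502,.325,.05,11.7)
"
```

```text
[0.38907613 0.17174361 0.085     ]
-0.14209913109903874 -0.12667737794947387
pot [0.67745862 0.25714158 0.095     ]
tin [ 0.68709713 -0.27528378  0.1       ]
[0.50782123 0.32742733 0.02      ] [0.4282124  0.28764834 0.02      ] [0.41879496 0.33232851 0.02      ] [0.57594283 0.36146637 0.02      ] [0.58420827 0.32222755 0.02      ]
shift [ 0.14 -0.57 13.38] turn [0.1  0.07 0.08]
```

The wrist picture shows the tube at (232–271, 97–237), 3 mm left of the prediction. That puts its centre at (0.502, 0.3257) with the yaw as predicted. Descending and gripping.

Request:
carry_out --newtons 30 --rows '[[[0.1,-0.5,5],[0,0,0],0],[[0.1,-0.5,10],[0,0,0],0],[[0.1,-0.5,14],[0,0,0],0],[[0.1,-0.5,16.5],[0,0,0],0],[[0.1,-0.5,17.7],[0,0,0],0],[[0.1,-0.5,17.7],[0,0,0],0],[[0.1,-0.5,17.7],[0,0,0],0.8],[[0.1,-0.5,17.7],[0,0,0],0.8],[[0.1,-0.5,17.7],[0,0,0],0.8],[[0.1,-0.5,17.7],[0,0,0],0.8],[[0.1,-0.5,17.7],[0,0,0],0.8],[[0.1,-0.5,17.7],[0,0,0],0.8]]'

```text
clock: 3.65
tool_pos: [0.5022, 0.3259, 0.0075]
eef_rot: [0.995, 0.103, 0.0, -0.0]
contact_force: [-0.7, 3.9, 1.1]
opening: 0.477
finger_force: 3.6
```

```bash
python3 -c "
from h import *
st();goal(.537,.039,.19,76.4)"
```

```text
t 3.65 tcp [0.5022 0.3259 0.0075] yaw 11.81 z [ 3.e-04  2.e-04 -1.e+00] F [-0.7  3.9  1.1] open 0.477 ff 3.619843516498804 q [-0.65  0.99 -0.01  1.78  0.03  0.37 -2.04]
shift [ -2.46  28.79 -18.26] turn [ 0.000e+00 -2.000e-02 -6.459e+01]
```

Request:
carry_out --rows '[[[0,0,0],[0,0,0],0.8],[[0,0,0],[0,0,0],0.8],[[0,0,0],[0,0,0],0.8],[[0,0,-4],[0,0,0],0.8],[[0,0,-9],[0,0,0],0.8],[[0,0,-14],[0,0,0],0.8],[[-0.5,3,-17],[0,0,-8],0.8],[[-0.8,7,-17],[0,0,-16],0.8],[[-1.2,11,-17],[0,0,-24],0.8],[[-1.6,15,-17],[0,0,-32],0.8],[[-1.9,19,-17],[0,0,-40],0.8],[[-2.2,23,-17],[0,0,-48],0.8]]'

```text
clock: 4.85
tool_pos: [0.5264, 0.0934, 0.1761]
eef_rot: [0.865, 0.501, -0.002, 0.0]
contact_force: [-0.3, -0.6, -6.1]
opening: 0.454
finger_force: 30.0
```

```bash
python3 -c "
from h import *
st();goal(.537,.039,.18,76.4)"
```

```text
t 4.85 tcp [0.5264 0.0934 0.1761] yaw 60.13 z [-0.0031 -0.0018 -1.    ] F [-0.3 -0.6 -6.1] open 0.454 ff 29.982467740774155 q [-0.08  0.67 -0.3   1.9   0.32  0.62 -1.1 ]
shift [-4.19  3.63 -0.38] turn [ -0.13   0.16 -16.27]
```

Request:
carry_out --rows '[[[-2.1,1.8,0],[0,0,-8],0.8],[[-4.2,3.6,-0.4],[0,0,-16.2],0.8],[[-4.2,3.6,-0.4],[0,0,-16.2],0.8],[[-4.2,3.6,-0.4],[0,0,-16.2],0.8]]'

```text
clock: 5.25
tool_pos: [0.5366, 0.0402, 0.1803]
eef_rot: [0.789, 0.614, -0.001, -0.001]
contact_force: [0.2, 0.7, -5.9]
opening: 0.451
finger_force: 30.0
```

```bash
python3 -c "
from h import *
st();s=snap('wrist','w2')
im=cv2.resize(cv2.imread('pics/w2.png'),(800,600),interpolation=cv2.INTER_CUBIC)
cv2.imwrite('pics/w2o.png',im)
a=np.radians(76.4);X=np.array([np.cos(a),np.sin(a)]);Y=np.array([-X[1],X[0]])
for z,pts in ((.072,[(80,33),(80,-33),(98,33),(98,-33)]),(.068,[(70,26),(70,-26),(40,26),(40,-26)]),(.022,[(115,45),(115,-45)])):
  for p in pts: print(z,p,np.round(np.array(w2px(s,[*(np.array([.538,.0435])+X*p[0]/1e3+Y*p[1]/1e3),z]))*1.5625))
"
```

```text
t 5.25 tcp [0.5366 0.0402 0.1803] yaw 75.77 z [-2.6e-03 -7.0e-04 -1.0e+00] F [ 0.2  0.7 -5.9] open 0.451 ff 29.98520828783512 q [ 0.08  0.68 -0.4   1.88  0.41  0.67 -0.81]
0.072 (80, 33) [337. 149.]
0.072 (80, -33) [460. 148.]
0.072 (98, 33) [335. 114.]
0.072 (98, -33) [461. 112.]
0.068 (70, 26) [352. 168.]
0.068 (70, -26) [445. 167.]
0.068 (40, 26) [354. 223.]
0.068 (40, -26) [444. 222.]
0.022 (115, 45) [326.  91.]
0.022 (115, -45) [470.  89.]
```

View pics/w2o.png

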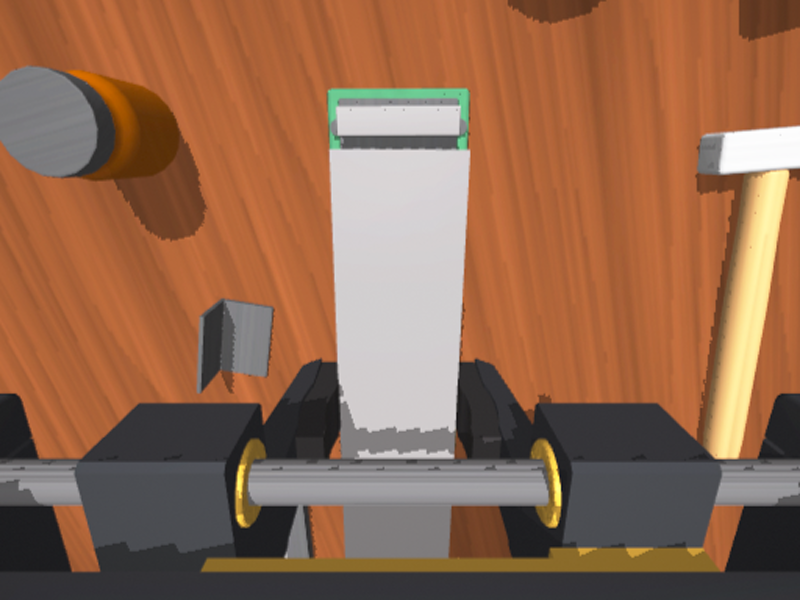

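```bash
python3 -c "
from h import *
st();s=load('w2');p=np.array([.5366,.0402]);a=np.radians(75.77);X=np.array([np.cos(a),np.sin(a)]);Y=np.array([-X[1],X[0]])
for n,u,v,z in(('tube end',400,150,.1803-.0065+.02),('stopL',337,135,.072),('stopR',461,135,.072),('stop bk',338,107,.072),('stopbk',460,107,.072),('base',328,89,.022),('base',469,89,.022)):
  q=px2w(s,u/1.5625,v/1.5625,z)[:2]-p; print(n,q@X,q@Y)
print(s['pose'])
"
```

```text
t 5.3 tcp [0.5367 0.0419 0.1805] yaw 75.92 z [-2.1e-03  2.0e-04 -1.0e+00] F [-0.5  0.5 -5.3] open 0.45 ff 29.985223934054375 q [ 0.08  0.68 -0.4   1.88  0.41  0.66 -0.81]
tube end 0.08197944297862501 -0.0003868850642726393
stopL 0.09052595004948978 0.033130652596807225
stopR 0.09047966345883103 -0.033169331560425355
stop bk 0.10434661746636162 0.032019339530496196
stopbk 0.10428854410001906 -0.032045962368947856
base 0.11927204404389485 0.04414141908133245
base 0.11918124367527479 -0.04346030628963812
[[ 0.96917317  0.23316168  0.07961785  0.55667949]
 [-0.24635072  0.92209156  0.29842667  0.11865802]
 [-0.00383328 -0.30884103  0.95110595  0.32619067]
 [ 0.          0.          0.          1.        ]]
```

The wrist picture shows the tube aligned with the fixture. The stop's front edge is at (337–461, 135) and the tube end at row 150, leaving an 8.5 mm gap. Revised nest estimate is (0.539, 0.050), yaw 76°. Lowering part way.

Request:
carry_out --rows '[[[0.2,0,4],[0,0,0],0.8],[[0.2,0,7],[0,0,0],0.8],[[0.2,0,8.5],[0,0,0],0.8],[[0.2,0,8.5],[0,0,0],0.8],[[0.2,0,8.5],[0,0,0],0.8]]'

```text
clock: 5.8
tool_pos: [0.538, 0.0451, 0.0964]
eef_rot: [0.787, 0.616, 0.0, -0.0]
contact_force: [0.7, 0.0, -5.4]
opening: 0.451
finger_force: 30.0
```

```bash
python3 -c "
from h import *
st();goal(.5374,.0436,.067,76)"
```

```text
t 5.8 tcp [0.538  0.0451 0.0964] yaw 76.1 z [-3.e-04  4.e-04 -1.e+00] F [ 0.7  0.  -5.4] open 0.451 ff 29.98519867658615 q [ 0.01  0.81 -0.31  1.93  0.5   0.47 -0.89]
shift [-0.16 -0.02  2.94] turn [-0.02 -0.02  0.1 ]
```

Request:
carry_out --rows '[[[-0.2,0,1.2],[0,0,0],0.8],[[-0.2,0,2.3],[0,0,0],0.8],[[-0.2,0,2.8],[0,0,0],0.8],[[-0.2,0,3.0],[0,0,0],0.8],[[-0.2,0,3.0],[0,0,0],0.8]]'

```text
clock: 6.3
tool_pos: [0.5372, 0.0414, 0.0665]
eef_rot: [0.788, 0.616, -0.001, 0.0]
contact_force: [-2.4, -0.8, 1.9]
opening: 0.451
finger_force: 30.0
```

```bash
python3 -c "
from h import *
st()"
```

```text
t 6.3 tcp [0.5372 0.0414 0.0665] yaw 75.99 z [-8.e-04 -9.e-04 -1.e+00] F [-2.4 -0.8  1.9] open 0.451 ff 29.98608134686947 q [-0.01  0.86 -0.26  1.95  0.53  0.4  -0.92]
```

Request:
carry_out --rows '[[[0,0,0],[0,0,0],0.2],[[0,0,0],[0,0,0],0.2],[[0,0,0],[0,0,0],0],[[0,0,-4],[0,0,0],0],[[0,0,-9],[0,0,0],0],[[-4,0,-11],[0,0,0],0],[[-8,0,-12],[0,0,0],0],[[-11.9,0,-12],[0,0,0],0],[[-11.9,0,-12],[0,0,0],0],[[-11.9,0,-12],[0,0,0],0],[[-11.9,0,-12],[0,0,0],0]]'

```text
clock: 7.4
tool_pos: [0.5094, -0.0722, 0.1865]
eef_rot: [0.787, 0.616, 0.001, -0.0]
contact_force: [0.1, 0.3, 0.8]
opening: 0.999
finger_force: 0.0
```

```bash
python3 -c "
from h import *
st();s=snap('wrist','w3');goal(.5087,-.0719,.079,76)
im=cv2.imread('pics/w3.png');cv2.imwrite('pics/w3o.png',cv2.resize(im,(800,600),interpolation=cv2.INTER_CUBIC))
a=np.radians(76);X=np.array([np.cos(a),np.sin(a)]);Y=np.array([-X[1],X[0]])
for z,p in((.112,(-120,13)),(.112,(-120,-13)),(.072,(-110,33)),(.072,(-110,-33)),(.072,(80,33)),(.072,(80,-33))): print(z,p,np.round(np.array(w2px(s,[*(np.array([.5392,.0504])+X*p[0]/1e3+Y*p[1]/1e3),z]))*1.5625))
"
```

```text
t 7.4 tcp [ 0.5094 -0.0722  0.1865] yaw 76.11 z [ 0.0011  0.0012 -1.    ] F [0.1 0.3 0.8] open 0.999 ff 0.0 q [ 0.32  0.65 -0.43  1.94  0.44  0.64 -0.63]
shift [-0.02 -0.08 10.74] turn [ 0.03 -0.07  0.15]
0.112 (-120, 13) [372. 305.]
0.112 (-120, -13) [422. 305.]
0.072 (-110, 33) [342. 268.]
0.072 (-110, -33) [452. 268.]
0.072 (80, 33) [ 327. -126.]
0.072 (80, -33) [ 468. -126.]
```

View pics/w3o.png

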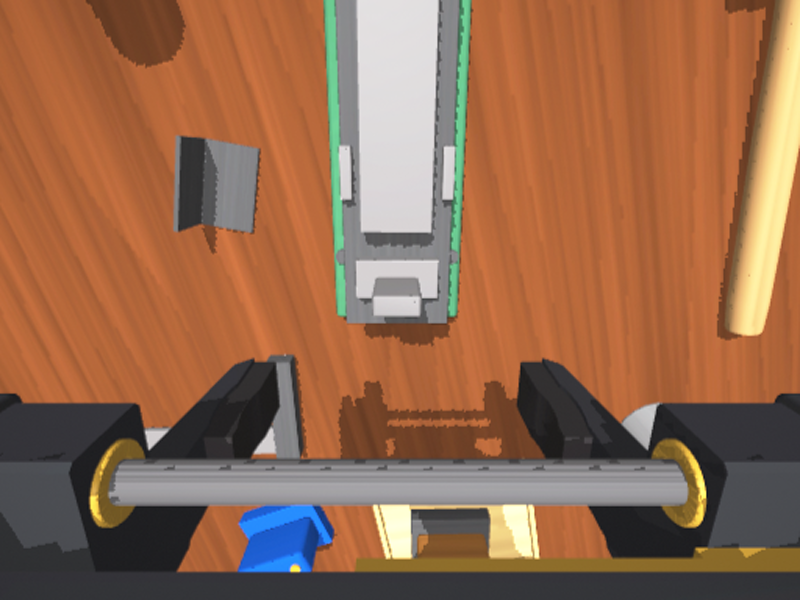

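The picture shows the tube lying flat between the lips. The post top is at (373–421, 295–316), about 5 mm further on than predicted and laterally centred. Lowering and pinching the post.

Request:
carry_out --newtons 45 --rows '[[[0.5,0,4],[0,0,0],0.4],[[0.5,0,8],[0,0,0],0.4],[[0.5,0,10],[0,0,0],0.4],[[0.5,0,10.6],[0,0,0],0.4],[[0.5,0,10.6],[0,0,0],0.9],[[0.5,0,10.6],[0,0,0],0.9],[[0.5,0,10.6],[0,0,0],0.9],[[0.5,0,10.6],[0,0,0],0.9],[[0.5,0,10.6],[0,0,0],0.9],[[0.5,0,10.6],[0,0,0],0.9]]'

```text
clock: 8.45
tool_pos: [0.5097, -0.0687, 0.0807]
eef_rot: [0.788, 0.616, 0.0, -0.0]
contact_force: [-2.6, 1.6, 1.8]
opening: 0.288
finger_force: 45.0
```

```bash
python3 -c "
from h import *
st()"
```

```text
t 8.45 tcp [ 0.5097 -0.0687  0.0807] yaw 76.0 z [-2.e-04  2.e-04 -1.e+00] F [-2.6  1.6  1.8] open 0.288 ff 45.00055951997638 q [ 0.22  0.82 -0.28  2.02  0.57  0.38 -0.76]
```

Request:
carry_out --rows '[[[0.5,0,0],[0,0,0],0.9],[[1.0,0,0],[0,0,0],0.9],[[1.5,0,0],[0,0,0],0.9],[[1.9,0,0],[0,0,0],0.9],[[2.2,0,0],[0,0,0],0.9],[[2.2,0,0],[0,0,0],0.9]]'

```text
clock: 9.05
tool_pos: [0.5149, -0.0481, 0.0802]
eef_rot: [0.788, 0.616, -0.001, 0.0]
contact_force: [-4.2, -4.3, 2.0]
opening: 0.291
finger_force: 45.0
```

```bash
python3 -c "
from h import *
st();a=np.radians(76);print(r.get_state()['tool_pos'][:2]@np.array([np.cos(a),np.sin(a)])-np.array([.5097,-.0687])@np.array([np.cos(a),np.sin(a)]))"
```

```text
t 9.05 tcp [ 0.5149 -0.0481  0.0802] yaw 75.98 z [-0.0014 -0.0017 -1.    ] F [-4.2 -4.3  2. ] open 0.291 ff 45.00173415988684 q [ 0.17  0.82 -0.28  2.01  0.56  0.39 -0.79]
0.021195344708004632
```

Request:
carry_out --rows '[[[0.3,0,0],[0,0,0],0.9],[[0.6,0,0],[0,0,0],0.9],[[0.8,0,0],[0,0,0],0.9],[[0.8,0,0],[0,0,0],0.9]]'

```text
clock: 9.45
tool_pos: [0.5157, -0.0445, 0.08]
eef_rot: [0.789, 0.614, -0.004, 0.002]
contact_force: [-4.1, -12.5, 2.0]
opening: 0.291
finger_force: 45.0
```

```bash
python3 -c "
from h import *
st();a=np.radians(76);print(r.get_state()['tool_pos'][:2]@np.array([np.cos(a),np.sin(a)])-np.array([.5097,-.0687])@np.array([np.cos(a),np.sin(a)]))"
```

```text
t 9.45 tcp [ 0.5157 -0.0445  0.08  ] yaw 75.81 z [-0.004  -0.0071 -1.    ] F [ -4.1 -12.5   2. ] open 0.291 ff 45.011641290038824 q [ 0.16  0.82 -0.27  2.    0.56  0.39 -0.8 ]
0.024981329555520626
```

Request:
carry_out --rows '[[[0.2,0,0],[0,0,0],0.9],[[0.4,0,0],[0,0,0],0.9],[[0.4,0,0],[0,0,0],0.9],[[0.4,0,0],[0,0,0],0.9]]'

```text
clock: 9.85
tool_pos: [0.5157, -0.0443, 0.0799]
eef_rot: [0.79, 0.613, -0.006, 0.003]
contact_force: [-4.2, -18.1, 3.0]
opening: 0.288
finger_force: 45.0
```

```bash
python3 -c "
from h import *
st();a=np.radians(76);print(r.get_state()['tool_pos'][:2]@np.array([np.cos(a),np.sin(a)])-np.array([.5097,-.0687])@np.array([np.cos(a),np.sin(a)]))"
```

```text
t 9.85 tcp [ 0.5157 -0.0443  0.0799] yaw 75.64 z [-0.0063 -0.012  -0.9999] F [ -4.2 -18.1   3. ] open 0.288 ff 45.04022900015116 q [ 0.15  0.82 -0.27  2.    0.56  0.4  -0.81]
0.02508722047343312
```

Request:
carry_out --rows '[[[-0.8,0,0],[0,0,0],0.9],[[-0.8,0,0],[0,0,0],0.2],[[-0.8,0,0],[0,0,0],0.2],[[-0.8,0,0],[0,0,0],0],[[-0.8,0,-4],[0,0,0],0],[[-0.8,0,-9],[0,0,0],0],[[-5,1,-12],[0,0,-1],0],[[-10,2,-12],[0,0,-2],0],[[-15,3,-12],[0,0,-3],0],[[-20,4,-12],[0,0,-5],0],[[-25,4.5,-12],[0,0,-5],0],[[-28.5,4.7,-12],[0,0,-5],0]]'

```text
clock: 11.05
tool_pos: [0.4951, -0.3267, 0.2004]
eef_rot: [0.761, 0.649, 0.0, 0.001]
contact_force: [0.3, -0.5, 0.9]
opening: 1.0
finger_force: 0.0
```

Request:
carry_out --rows '[[[0,0,0],[0,0,0],0],[[0,0,0],[0,0,0],0],[[0,0,0],[0,0,0],0]]'

```text
clock: 11.35
tool_pos: [0.4961, -0.3215, 0.2005]
eef_rot: [0.759, 0.651, 0.001, -0.0]
contact_force: [1.1, 0.3, -0.7]
opening: 0.996
finger_force: 0.0
```

```bash
python3 -c "
from h import *
st();s=snap('wrist','w4');st();goal(.494,-.3275,.025,81)
im=cv2.imread('pics/w4.png');cv2.imwrite('pics/w4o.png',cv2.resize(im,(800,600),interpolation=cv2.INTER_CUBIC))
t=snap('top','top4')"
```

```text
t 11.35 tcp [ 0.4961 -0.3215  0.2005] yaw 81.18 z [ 0.0012  0.0015 -1.    ] F [ 1.1  0.3 -0.7] open 0.996 ff 0.0 q [ 0.8   0.73 -0.52  1.7   0.46  0.84 -0.09]
t 11.4 tcp [ 0.4961 -0.3213  0.2006] yaw 81.22 z [ 0.001   0.0013 -1.    ] F [-0.4 -0.1 -0.8] open 1.003 ff 0.0 q [ 0.79  0.73 -0.52  1.7   0.46  0.84 -0.09]
shift [-0.67 -0.13 17.56] turn [ 0.05 -0.08  0.22]
```

View pics/w4o.png

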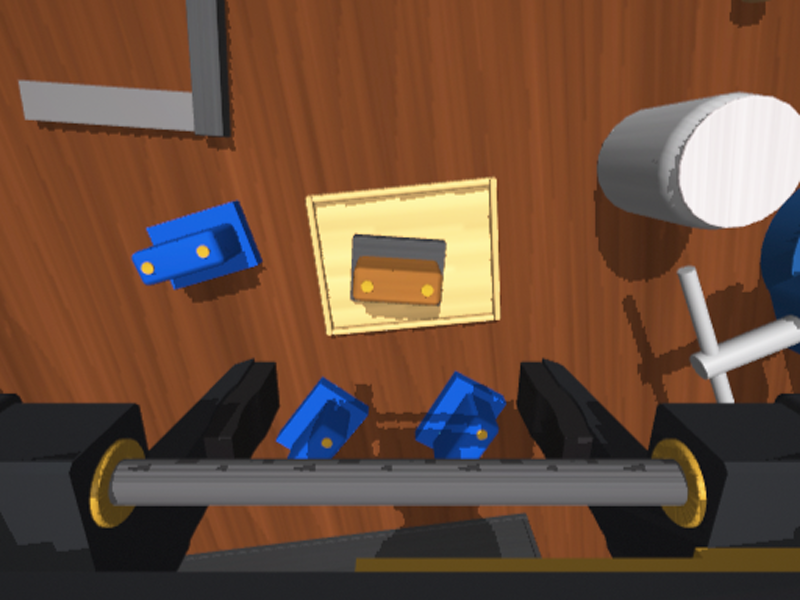

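The picture shows the block's ridge at (352–442, 268–304) with its long side across the tool x. So the block's long axis is about -12° in the world frame; I misread the edge order earlier. I'll turn the tool to match.

```bash
python3 -c "
from h import *
s=load('w4');f=lambda l,z:np.array([px2w(s,u/1.5625,v/1.5625,z) for u,v in l])
c=f([(354,269),(443,272),(440,304),(352,300)],.061);print(c.mean(0));
for i in range(4):
  d=c[(i+1)%4]-c[i];print(np.linalg.norm(d),np.degrees(np.arctan2(d[1],d[0])))
h=f([(367,287),(427,290)],.061);print(h,h.mean(0));d=h[1]-h[0];print(np.degrees(np.arctan2(d[1],d[0])))
t=f([(307,197),(496,179),(499,320),(329,334)],.014);print('tray',t.mean(0),t)
goal(.4935,-.328,.1,-11.7)
"
```

```text
[ 0.49513207 -0.32402201  0.061     ]
0.05863320919469532 -10.833159709861674
0.022275600754871765 -102.27318033771684
0.05931923440472264 168.41619574202272
0.021527218395503922 75.86274252696396
[[ 0.4751335  -0.32131079  0.061     ]
 [ 0.51434738 -0.32952378  0.061     ]] [ 0.49474044 -0.32541728  0.061     ]
-11.82909050945879
tray [ 0.50382103 -0.31875291  0.014     ] [[ 0.43840192 -0.26035078  0.014     ]
 [ 0.5756362  -0.26887862  0.014     ]
 [ 0.56854517 -0.37739224  0.014     ]
 [ 0.43270085 -0.36838999  0.014     ]]
shift [-0.69 -0.16 10.06] turn [-2.000e-02 -8.000e-02  9.292e+01]
```

Request:
carry_out --newtons 40 --rows '[[[-0.5,-0.1,1],[0,0,8.5],0.4],[[-0.5,-0.1,2],[0,0,17],0.4],[[-0.5,-0.1,3],[0,0,25.5],0.4],[[-0.5,-0.1,4],[0,0,34],0.4],[[-0.5,-0.1,5],[0,0,42.5],0.4],[[-0.5,-0.1,6],[0,0,51],0.4],[[-0.5,-0.1,7],[0,0,59.5],0.4],[[-0.5,-0.1,8],[0,0,68],0.4],[[-0.5,-0.1,9],[0,0,76.5],0.4],[[-0.5,-0.1,10],[0,0,85],0.4],[[-0.5,-0.1,10],[0,0,92.9],0.4],[[-0.5,-0.1,10],[0,0,92.9],0.4]]'

```text
clock: 12.65
tool_pos: [0.494, -0.3267, 0.1002]
eef_rot: [0.995, -0.102, -0.0, -0.0]
contact_force: [0.0, -0.8, -0.3]
opening: 0.601
finger_force: 0.0
```

```bash
python3 -c "
from h import *
st();goal(.4945,-.326,.025,-11.7)"
```

```text
t 12.65 tcp [ 0.494  -0.3267  0.1002] yaw -11.76 z [-2.e-04  5.e-04 -1.e+00] F [ 0.  -0.8 -0.3] open 0.601 ff 0.0 q [ 0.52  0.84 -0.03  1.78  0.04  0.53 -1.31]
shift [ 0.03 -0.08  7.52] turn [-0.03  0.02 -0.06]
```

Request:
carry_out --rows '[[[0,0,3],[0,0,0],0.4],[[0,0,6],[0,0,0],0.4],[[0,0,7.5],[0,0,0],0.4],[[0,0,7.5],[0,0,0],0.4],[[0,0,7.5],[0,0,0],0.9],[[0,0,7.5],[0,0,0],0.9],[[0,0,7.5],[0,0,0],0.9],[[0,0,7.5],[0,0,0],0.9],[[0,0,7.5],[0,0,0],0.9],[[0,0,7.5],[0,0,0],0.9]]'

```text
clock: 13.65
tool_pos: [0.494, -0.3281, 0.0263]
eef_rot: [0.995, -0.103, 0.001, -0.0]
contact_force: [0.9, 3.0, 5.8]
opening: 0.267
finger_force: 40.0
```

```bash
python3 -c "
from h import *
st();goal(.528,.005,.2,76)"
```

```text
t 13.65 tcp [ 0.494  -0.3281  0.0263] yaw -11.86 z [ 1.4e-03  2.0e-04 -1.0e+00] F [0.9 3.  5.8] open 0.267 ff 39.99913441948593 q [ 0.52  0.96 -0.02  1.8   0.05  0.39 -1.31]
shift [ -3.49 -33.3  -17.35] turn [ 4.000e-02 -9.000e-02 -8.786e+01]
```

Request:
carry_out --rows '[[[0,0,-2],[0,0,0],0.9],[[0,0,-6],[0,0,0],0.9],[[0,0,-11],[0,0,0],0.9],[[0,0,-15],[0,0,0],0.9],[[-0.3,-3,-17.4],[0,0,-8],0.9],[[-0.6,-6,-17.4],[0,0,-16],0.9],[[-1,-10,-17.4],[0,0,-24],0.9],[[-1.4,-14,-17.4],[0,0,-32],0.9],[[-1.8,-18,-17.4],[0,0,-40],0.9],[[-2.2,-22,-17.4],[0,0,-48],0.9],[[-2.6,-26,-17.4],[0,0,-56],0.9],[[-3,-29,-17.4],[0,0,-64],0.9]]'

```text
clock: 14.85
tool_pos: [0.5234, -0.036, 0.1992]
eef_rot: [0.897, 0.443, 0.0, -0.0]
contact_force: [0.4, -0.2, -2.5]
opening: 0.268
finger_force: 40.0
```

```bash
python3 -c "
from h import *
st();goal(.5279,.0043,.18,76)"
```

```text
t 14.85 tcp [ 0.5234 -0.036   0.1992] yaw 52.56 z [-1.e-04  6.e-04 -1.e+00] F [ 0.4 -0.2 -2.5] open 0.268 ff 39.99713145196438 q [ 0.17  0.63 -0.31  1.91  0.3   0.65 -0.97]
shift [ 3.47 -2.09  1.92] turn [-2.000e-02 -3.000e-02 -2.344e+01]
```

Request:
carry_out --rows '[[[1.5,-0.9,0],[0,0,-8],0.9],[[3.4,-2,1],[0,0,-16],0.9],[[3.4,-2,2],[0,0,-23.4],0.9],[[3.4,-2,2],[0,0,-23.4],0.9],[[3.4,-2,2],[0,0,-23.4],0.9],[[3.4,-2,2],[0,0,-23.4],0.9]]'

```text
clock: 15.45
tool_pos: [0.5288, -0.0006, 0.1796]
eef_rot: [0.792, 0.611, -0.0, 0.0]
contact_force: [0.6, -0.2, -2.7]
opening: 0.268
finger_force: 40.0
```

```bash
python3 -c "
from h import *
st();s=snap('wrist','w5');goal(.5279,.0043,.105,76)
im=cv2.imread('pics/w5.png');cv2.imwrite('pics/w5o.png',cv2.resize(im,(800,600),interpolation=cv2.INTER_CUBIC))"
```

```text
t 15.45 tcp [ 0.5288 -0.0006  0.1796] yaw 75.29 z [ 4.e-04 -9.e-04 -1.e+00] F [ 0.6 -0.2 -2.7] open 0.268 ff 39.99934799037874 q [ 0.16  0.67 -0.4   1.91  0.42  0.64 -0.76]
shift [ 0.43 -0.22  7.47] turn [ 0.05  0.03 -0.67]
```

View pics/w5o.png

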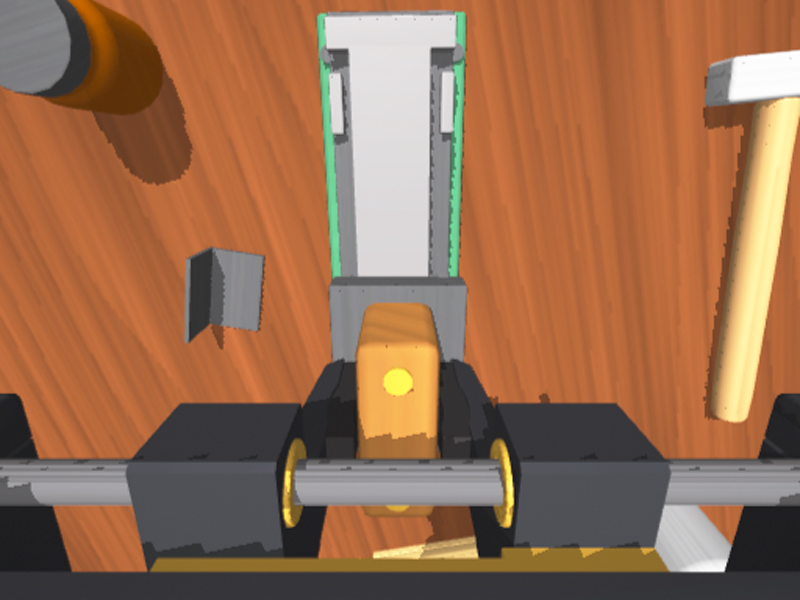

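The tube sits tight against the stop (front edge at row 48), and the sole's front edge is at about row 282 (columns 330–466).

```bash
python3 -c "
from h import *
s=load('w5');p=np.array([.5288,-.0006]);a=np.radians(75.7);X=np.array([np.cos(a),np.sin(a)]);Y=np.array([-X[1],X[0]])
for n,u,v,z in(('soletopL',330,286,.172),('soleR',466,286,.172),('stopL',325,48,.072),('stopR',457,48,.072),('stopbkL',318,15,.072),('stopbkR',466,13,.072),('tubeL',349,80,.08),('tubeR',431,80,.08),('tubeL2',356,270,.08),('tubeR2',430,270,.08)):
  w=px2w(s,u/1.5625,v/1.5625,z)[:2];q=w-p; print(n,(q@X).round(4),(q@Y).round(4),w.round(4))
st()
"
```

```text
soletopL 0.0361 0.0244 [0.5141 0.0404]
soleR 0.0358 -0.0243 [0.5612 0.028 ]
stopL 0.1321 0.0362 [0.5264 0.1363]
stopR 0.1316 -0.0305 [0.5908 0.1194]
stopbkL 0.1466 0.0388 [0.5274 0.1511]
stopbkR 0.1469 -0.0344 [0.5984 0.1333]
tubeL 0.1162 0.0239 [0.5344 0.1179]
tubeR 0.1159 -0.017 [0.5739 0.1075]
tubeL2 0.0186 0.0239 [0.5102 0.0233]
tubeR2 0.0183 -0.018 [0.5507 0.0127]
t 15.5 tcp [ 5.289e-01 -4.000e-04  1.797e-01] yaw 75.33 z [ 7.e-04 -7.e-04 -1.e+00] F [ 0.2 -0.6 -3.4] open 0.27 ff 39.99931287020445 q [ 0.16  0.67 -0.4   1.91  0.42  0.64 -0.76]
```

```bash
python3 -c "
from h import *
goal(.5268,.0046,.108,75.8)"
```

```text
shift [ 0.43 -0.33  7.17] turn [ 0.05  0.03 -0.47]
```

Request:
carry_out --rows '[[[0.3,-0.3,3],[0,0,0],0.9],[[0.3,-0.3,6],[0,0,0],0.9],[[0.3,-0.3,7],[0,0,0],0.9],[[0.3,-0.3,7],[0,0,0],0.9],[[0.3,-0.3,7],[0,0,0],0.9],[[0.3,-0.3,7],[0,0,0],0.9]]'

```text
clock: 16.1
tool_pos: [0.5277, 0.0042, 0.1106]
eef_rot: [0.791, 0.612, 0.001, 0.001]
contact_force: [-0.7, -0.0, -2.9]
opening: 0.266
finger_force: 40.0
```

```bash
python3 -c "
from h import *
st();goal(.5268,.0046,.101,75.8)"
```

```text
t 16.1 tcp [0.5277 0.0042 0.1106] yaw 75.47 z [ 2.7e-03  2.0e-04 -1.0e+00] F [-0.7 -0.  -2.9] open 0.266 ff 39.999297922477126 q [ 0.1   0.78 -0.32  1.97  0.5   0.47 -0.84]
shift [ 0.02 -0.1   0.96] turn [ 0.15 -0.05 -0.33]
```

Request:
carry_out --rows '[[[0,-0.1,0.4],[0,0,-0.3],0.9],[[0,-0.1,0.8],[0,0,-0.3],0.9],[[0,-0.1,1.0],[0,0,-0.3],0.9],[[0,-0.1,1.0],[0,0,-0.3],0.9],[[0,-0.1,1.0],[0,0,-0.3],0.9]]'

```text
clock: 16.6
tool_pos: [0.5258, 0.0043, 0.0994]
eef_rot: [0.789, 0.614, 0.0, 0.0]
contact_force: [1.1, -0.8, -0.5]
opening: 0.27
finger_force: 40.0
```

```bash
python3 -c "
from h import *
st();goal(.5268,.0046,.0943,75.8)"
```

```text
t 16.6 tcp [0.5258 0.0043 0.0994] yaw 75.79 z [ 4.e-04 -3.e-04 -1.e+00] F [ 1.1 -0.8 -0.5] open 0.27 ff 39.99907789751887 q [ 0.09  0.79 -0.3   1.97  0.51  0.45 -0.85]
shift [0.06 0.09 0.51] turn [ 0.02  0.01 -0.01]
```

Request:
carry_out --rows '[[[0,0,0.2],[0,0,0],0.9],[[0,0,0.4],[0,0,0],0.9],[[0,0,0.4],[0,0,0],0.9],[[0,0,0.4],[0,0,0],0.9]]'

```text
clock: 17.0
tool_pos: [0.5258, 0.0043, 0.0955]
eef_rot: [0.789, 0.614, 0.0, 0.0]
contact_force: [-0.3, -1.4, 5.5]
opening: 0.266
finger_force: 40.0
```

```bash
python3 -c "
from h import *
for i in range(3): st(); r.snapshot('wrist')"
```

```text
t 17.0 tcp [0.5258 0.0043 0.0955] yaw 75.8 z [ 5.e-04 -2.e-04 -1.e+00] F [-0.3 -1.4  5.5] open 0.266 ff 39.99985110014677 q [ 0.08  0.8  -0.3   1.98  0.52  0.44 -0.85]
t 17.05 tcp [0.5258 0.0042 0.0955] yaw 75.79 z [ 6.e-04 -2.e-04 -1.e+00] F [-0.4 -0.9  4.1] open 0.267 ff 39.999954057857394 q [ 0.08  0.8  -0.3   1.98  0.52  0.44 -0.85]
t 17.1 tcp [0.5258 0.0043 0.0955] yaw 75.8 z [ 5.e-04 -2.e-04 -1.e+00] F [-1.  -1.5  5.2] open 0.269 ff 39.999777590855956 q [ 0.08  0.8  -0.3   1.98  0.52  0.44 -0.85]
```

Request:
carry_out --rows '[[[0,0,0.1],[0,0,0],0.9],[[0,0,0.19],[0,0,0],0.9],[[0,0,0.19],[0,0,0],0.9],[[0,0,0.19],[0,0,0],0.9],[[0.2,0.05,0.19],[0,0,0],0.9],[[0.5,0.1,0.19],[0,0,0],0.9],[[0.8,0.1,0.19],[0,0,0],0.9],[[1.1,0.1,0.19],[0,0,0],0.9],[[1.4,0.1,0.19],[0,0,0],0.9]]'

```text
clock: 18.05
tool_pos: [0.5294, 0.0153, 0.0935]
eef_rot: [0.79, 0.614, -0.002, 0.001]
contact_force: [-1.8, -5.3, 6.8]
opening: 0.267
finger_force: 40.0
```

```bash
python3 -c "
from h import *
st();goal(.5498,.0947,.0936,75.8)"
```

```text
t 18.05 tcp [0.5294 0.0153 0.0935] yaw 75.69 z [-0.0015 -0.0036 -1.    ] F [-1.8 -5.3  6.8] open 0.267 ff 39.99918068759143 q [ 0.06  0.81 -0.29  1.96  0.51  0.45 -0.87]
shift [ 8.2   0.02 -0.04] turn [-0.03  0.22 -0.11]
```

Request:
carry_out --rows '[[[0.3,0,0],[0,0,0],0.9],[[0.6,0,0],[0,0,0],0.9],[[0.9,0,0],[0,0,0],0.9],[[1.2,0,0],[0,0,0],0.9],[[1.5,0,0],[0,0,0],0.9],[[1.8,0,0],[0,0,0],0.9],[[2.1,0,0],[0,0,0],0.9],[[2.4,0,0],[0,0,0],0.9]]'

```text
clock: 18.85
tool_pos: [0.5353, 0.0385, 0.0935]
eef_rot: [0.79, 0.614, -0.002, 0.001]
contact_force: [-0.8, -5.8, 6.9]
opening: 0.269
finger_force: 40.0
```

```bash
python3 -c "
from h import *
st();goal(.5498,.0947,.0936,75.8)"
```

```text
t 18.85 tcp [0.5353 0.0385 0.0935] yaw 75.69 z [-0.0014 -0.0037 -1.    ] F [-0.8 -5.8  6.9] open 0.269 ff 39.99914411455393 q [ 0.02  0.81 -0.29  1.94  0.5   0.46 -0.89]
shift [ 5.8   0.01 -0.03] turn [-0.02  0.22 -0.11]
```

Steady pressure; continuing the stroke.

Request:
carry_out --rows '[[[0.3,0,0],[0,0,0],0.9],[[0.6,0,0],[0,0,0],0.9],[[0.9,0,0],[0,0,0],0.9],[[1.2,0,0],[0,0,0],0.9],[[1.5,0,0],[0,0,0],0.9],[[1.8,0,0],[0,0,0],0.9],[[2.1,0,0],[0,0,0],0.9],[[2.4,0,0],[0,0,0],0.9],[[2.7,0,0],[0,0,0],0.9],[[3.0,0,0],[0,0,0],0.9]]'

```text
clock: 19.85
tool_pos: [0.5427, 0.0676, 0.0935]
eef_rot: [0.79, 0.614, -0.002, 0.001]
contact_force: [-0.5, -6.0, 6.2]
opening: 0.268
finger_force: 40.0
```

```bash
python3 -c "
from h import *
st();goal(.5498,.0947,.0936,75.8)"
```

```text
t 19.85 tcp [0.5427 0.0676 0.0935] yaw 75.7 z [-0.0014 -0.0038 -1.    ] F [-0.5 -6.   6.2] open 0.268 ff 39.99917269684374 q [-0.04  0.82 -0.29  1.91  0.48  0.48 -0.92]
shift [ 2.8   0.02 -0.02] turn [-0.03  0.23 -0.1 ]
```

Request:
carry_out --rows '[[[0.3,0,0],[0,0,0],0.9],[[0.6,0,0],[0,0,0],0.9],[[0.9,0,0],[0,0,0],0.9],[[1.2,0,0],[0,0,0],0.9],[[1.5,0,0],[0,0,0],0.9],[[1.8,0,0],[0,0,0],0.9],[[2.1,0,0],[0,0,0],0.9],[[2.4,0,0],[0,0,0],0.9],[[2.7,0,0],[0,0,0],0.9],[[2.85,0,0],[0,0,0],0.9]]'

```text
clock: 20.85
tool_pos: [0.5498, 0.0954, 0.0935]
eef_rot: [0.789, 0.614, -0.002, 0.001]
contact_force: [-1.3, -6.1, 6.2]
opening: 0.265
finger_force: 40.0
```

```bash
python3 -c "
from h import *
st();goal(.5498,.0947,.0936,75.8)"
```

```text
t 20.85 tcp [0.5498 0.0954 0.0935] yaw 75.72 z [-0.0013 -0.0036 -1.    ] F [-1.3 -6.1  6.2] open 0.265 ff 39.99914179556072 q [-0.08  0.83 -0.3   1.88  0.47  0.51 -0.95]
shift [-0.07  0.02 -0.01] turn [-0.02  0.22 -0.08]
```

Stroke complete at full length. Lifting off and carrying the block back to the tray.

Request:
carry_out --rows '[[[0,0,-3],[0,0,0],0.9],[[0,0,-7],[0,0,0],0.9],[[-1,0,-10.5],[0,0,0],0.9],[[-5,0.6,-10.5],[0,0,8],0.9],[[-9,1.2,-10.5],[0,0,16],0.9],[[-13,1.8,-10.5],[0,0,24],0.9],[[-17,2.4,-10.5],[0,0,32],0.9],[[-21,3,-10.5],[0,0,40],0.9],[[-25,3.6,-10.5],[0,0,48],0.9],[[-29,4,-10.5],[0,0,56],0.9],[[-33,4.5,-10.5],[0,0,64],0.9],[[-37,5,-10.5],[0,0,72],0.9]]'

```text
clock: 22.05
tool_pos: [0.507, -0.2741, 0.1974]
eef_rot: [1.0, 0.031, -0.001, -0.001]
contact_force: [0.8, 0.9, -4.4]
opening: 0.273
finger_force: 40.0
```

```bash
python3 -c "
from h import *
st();goal(.494,-.328,.1,-11.8)"
```

```text
t 22.05 tcp [ 0.507  -0.2741  0.1974] yaw 3.52 z [-0.0017  0.0014 -1.    ] F [ 0.8  0.9 -4.4] open 0.273 ff 39.99562346376479 q [ 0.47  0.68 -0.1   1.76  0.09  0.71 -1.18]
shift [-1.61  5.32  9.73] turn [-0.07  0.1  15.32]
```

Request:
carry_out --rows '[[[-0.8,2.6,0],[0,0,8],0.9],[[-1.3,5,2],[0,0,15.3],0.9],[[-1.3,5,6],[0,0,15.3],0.9],[[-1.3,5,9.7],[0,0,15.3],0.9],[[-1.3,5,9.7],[0,0,15.3],0.9],[[-1.3,5,9.7],[0,0,15.3],0.9]]'

```text
clock: 22.65
tool_pos: [0.498, -0.3233, 0.1009]
eef_rot: [0.995, -0.1, -0.001, -0.001]
contact_force: [0.5, -0.3, -2.8]
opening: 0.273
finger_force: 40.0
```

```bash
python3 -c "
from h import *
st();goal(.497,-.326,.028,-11.8)"
```

```text
t 22.65 tcp [ 0.498  -0.3233  0.1009] yaw -11.46 z [-0.0017  0.0014 -1.    ] F [ 0.5 -0.3 -2.8] open 0.273 ff 39.99938174150884 q [ 0.51  0.84 -0.02  1.77  0.03  0.53 -1.3 ]
shift [-0.03  0.29  7.29] turn [-0.06  0.11  0.34]
```

Request:
carry_out --rows '[[[0,0.2,3],[0,0,0],0.9],[[0,0.2,5.5],[0,0,0],0.9],[[0,0.2,6.8],[0,0,0],0.9],[[0,0.2,7.3],[0,0,0],0.9],[[0,0.2,7.5],[0,0,0],0.9],[[0,0.2,7.6],[0,0,0],0.9],[[0,0.2,7.6],[0,0,0],0.9]]'

```text
clock: 23.35
tool_pos: [0.4986, -0.3264, 0.0264]
eef_rot: [0.995, -0.1, 0.001, 0.0]
contact_force: [0.3, 0.4, -2.4]
opening: 0.269
finger_force: 40.0
```

```bash
python3 -c "
from h import *
st()"
```

```text
t 23.35 tcp [ 0.4986 -0.3264  0.0264] yaw -11.5 z [ 0.0016 -0.001  -1.    ] F [ 0.3  0.4 -2.4] open 0.269 ff 39.99937154352665 q [ 0.51  0.96 -0.02  1.79  0.04  0.39 -1.31]
```

Not touching yet; lowering 1.5 mm more, then releasing, rising and moving aside.

Request:
carry_out --rows '[[[0,0,0.1],[0,0,0],0.9],[[0,0,0.18],[0,0,0],0.9],[[0,0,0.18],[0,0,0],0.9],[[0,0,0.18],[0,0,0],0.7],[[0,0,0.18],[0,0,0],0.4],[[0,0,0.18],[0,0,0],0.4],[[0,0,0.18],[0,0,0],0.4],[[0,0,-4],[0,0,0],0.4],[[0,0,-9],[0,0,0],0.4],[[0,0,-14],[0,0,0],0.4],[[-4,4,-17],[0,0,0],0.4],[[-8,8,-17],[0,0,0],0.4]]'

```text
clock: 24.55
tool_pos: [0.4225, -0.3784, 0.1971]
eef_rot: [0.995, -0.098, 0.004, 0.002]
contact_force: [-0.0, -2.0, -0.8]
opening: 0.6
finger_force: 0.0
```

Request:
carry_out --rows '[[[-4,4,0],[0,0,0],0.4],[[-8,8,0],[0,0,0],0.4],[[-8,8,0],[0,0,0],0.4]]'

```text
clock: 24.85
tool_pos: [0.3182, -0.4442, 0.1937]
eef_rot: [0.994, -0.105, -0.002, 0.001]
contact_force: [-0.0, 0.5, -0.7]
opening: 0.596
finger_force: 0.0
```

Run:
```python
from h import *
st();snap('top','top5');im=cv2.imread('pics/top5.png')
cv2.imwrite('pics/top5b.png',cv2.resize(im,(800,600),interpolation=cv2.INTER_CUBIC))
```

```text
t 24.85 tcp [ 0.3182 -0.4442  0.1937] yaw -12.05 z [-0.0045 -0.002  -1.    ] F [-0.   0.5 -0.7] open 0.596 ff 0.0 q [ 0.9   0.65 -0.06  1.85  0.07  0.64 -0.99]
```

View pics/top5b.png

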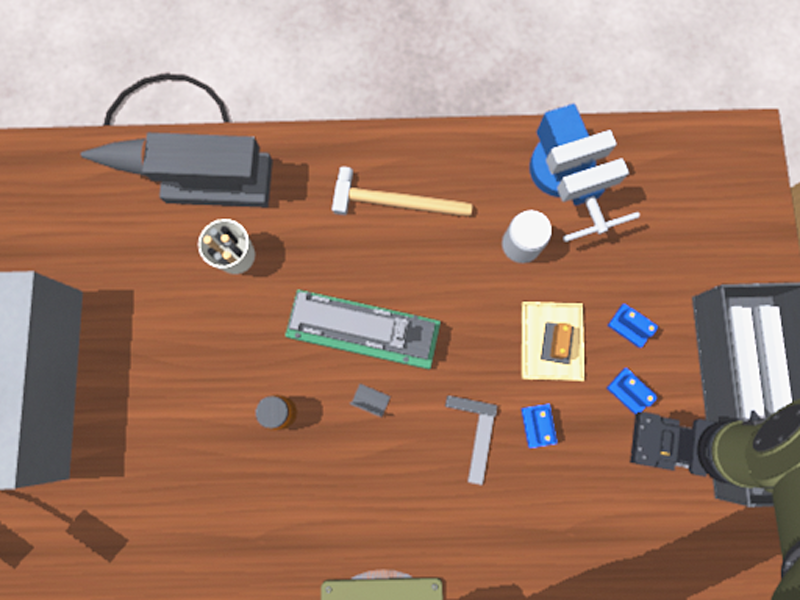

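The top view shows the section held in the fixture (345,320) with the jaw against it at (400,332). The block stands in its tray at (558,343) and the bystanders are unmoved. Handing in.

```bash
python3 -c "
from h import *
print(r.finish_job())"
```

```text
the job is handed in; nothing more can be done
None
```

The job is handed in: the section is clamped in the fixture and was lapped in one full-length stroke with the bed, by my estimate, about halfway down. The block is back in its tray and the other things on the bench are undisturbed; the clock showed about 25 s of the 72 s allowed, and no score came back.

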